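Clear the view and hold the inspection mirror on the drive unit's marker

TASK

Two blue parts cups block the view from the inspection mirror to the drive unit: nest both, fully seated, in the blue cup in the round holder, making one stack of three. Then grip the red handle of the mirror and turn it against its spring until the orange marker appears by reflection in the middle of the inspection camera's view (the yellow pointer then points straight at it), and finish still holding the mirror there. Leave the other parts where they are.

Things in the scene. Friction and masses are not known exactly. Their poses are not given: they have to be found in the camera images.
- rig: Inspection rig, fixed to the bench; place and yaw vary. A grey round foot, 90 mm across, carries the mirror; a grey strip leads to a small green camera that looks at the mirror and never moves relative to the rig. Origin on the mirror's vertical turning axis, at bench height, z up. The cups and the drive unit stand off its +x side; the lens lies at bearing 1.5 rad from its x.
- lens (a point): Centre of the front of the camera's lens (26 mm across), 47 mm above the bench, 174 mm from the mirror's turning axis; it looks straight and level at that axis.
- mirror: Upright flat mirror, 56 x 56 mm, centre 47 mm above the bench. Origin on its vertical turning axis at bench height; x is its normal (the way it faces), level; z up. At rest, against a stop, x is at yaw 0.15 rad in the rig's frame; it turns counterclockwise from there, up to 1.2 rad; 0.4 to 0.8 is needed. Aim: x halves the angle between the directions from the axis to lens and to marker.
- handle (a point): Middle of the red handle on the mirror, on the turning axis, 108 mm above the bench: an upright bar 12 mm thick (mirror's x), 50 mm long (mirror's y), from 91 to 125 mm above the bench. Pinch it from above across its 12 mm and turn it about the vertical. A spring (0.03 N m at rest, 0.15 N m more per rad) swings the mirror back when let go.
- pointer: Flat yellow pointer, 10 mm wide, low under the mirror, reaching 76 mm from the turning axis. Geared to the mirror: it turns 2 rad per rad of the mirror, the same way, so it always points where the camera looks after the reflection. Origin on the axis at bench height, x along the pointer, z up; at rest at yaw -1.2 rad in the rig's frame. Not to be handled.
- drive_unit: Drive unit under assembly, 130 x 180 mm and about 85 mm high, fixed on an aluminium carrier plate with a green board, heatsink and small fan. Origin at the centre of its underside, z up; its black front panel (76 mm high, at x = -60 mm) faces -x, roughly towards the mirror, and bears the marker.
- marker (a point): The orange marker: a round stud 20 mm across that stands 20 mm out from the drive unit's front panel, 47 mm above the bench, with an orange stripe on the panel's top edge right above it. This point is the centre of its outer end.
- holder: Round black cup holder, 72 mm across, fixed to the bench; its place changes. A ring 48 mm across and 12 mm high locates the foot of the home cup. Origin at the centre of its underside; the cup stands 4 mm above the bench.
- cup_home: Blue parts cup in the holder, base of the stack. All cups alike: 62 mm high, 45 g; collar 56 mm across outside, 51 inside, from 40 mm up to the rim; below it a cone, 45 mm across down to 29 at the foot. Origin at the centre of the underside, z up. A nested cup sits with its collar on the lower cup's rim, 22 mm higher, 2 mm play. Grip the collar across, from above.
- cup_near: Loose blue parts cup (as cup_home), standing on the bench in the view, nearer the mirror. Origin at the centre of the underside.
- cup_far: Loose blue parts cup (as cup_home), standing on the bench in the view, just in front of the drive unit's marker. Origin at the centre of the underside.
- fan: Loose black cooling fan, 60 x 60 x 24 mm; a bystander. Origin at the centre of the underside.
- capacitor: Loose upright capacitor can, blue sleeve, 32 mm across, 45 mm high; a bystander. Origin at the centre of the underside.
- heatsink: Loose finned aluminium heatsink, 70 x 50 x 28 mm; a bystander. Origin at the centre of the underside.
- driver: Hand screwdriver lying on the bench; a bystander. Origin at its underside, tool along its x axis.
- dispenser: White dispenser bottle with a red cap, 44 mm across, 100 mm high; a bystander. Origin at the centre of the underside.

How it is judged (in metres and radians):
On the way, in this order (a step that is already met when the one before it is completed fails the run):
1. both loose cups are nested in the home cup, fully seated and let go (((horizontal distance between each of cup_near, cup_far and cup_home below 0.006 m and angle between each of cup_near, cup_far's own z axis and vertical below 0.1 rad and z of cup_near in the frame of cup_home between 0.018 and 0.026 m and z of cup_far in the frame of cup_home between 0.04 and 0.048 m) or (horizontal distance between each of cup_far, cup_near and cup_home below 0.006 m and angle between each of cup_far, cup_near's own z axis and vertical below 0.1 rad and z of cup_far in the frame of cup_home between 0.018 and 0.026 m and z of cup_near in the frame of cup_home between 0.04 and 0.048 m)) and horizontal distance between cup_home and holder below 0.01 m and angle between cup_home's own z axis and vertical below 0.1 rad and height (world z) of cup_home below 0.012 m and contact force between the fingers and cup_home below 0.05 N and contact force between the fingers and cup_near below 0.05 N and contact force between the fingers and cup_far below 0.05 N), for 0.3 s.
2. the mirror is held so that the marker is in the middle of the camera's view (y of marker in the frame of pointer between -0.015 and 0.015 m and x of marker in the frame of pointer above 0.1 m and contact force between the fingers and mirror above 1 N), for 0.3 s.
At the end, for the whole second after the job is handed in: Cups stacked in the holder, either loose one in the middle: axes within 6 mm, each seated 22 mm up (within 4 mm), upright, not touched; home cup within 10 mm of the holder's axis. The reflected view passes within 15 mm of the marker sideways; mirror still, fingers on it with over 1 N (all of step 1 and all of step 2 and angular speed of mirror below 0.1 rad/s); the arm keeps its last pose, push and grip.
It fails at once if a bystander is moved more than 30 mm or knocked over (distance of any of fan, capacitor, heatsink, driver, dispenser from where it was at the start of the episode above 0.03 m or angle between any of capacitor, dispenser's own z axis and vertical above 0.6 rad).
It also fails if it takes over 61 s, if anything falls off the work surface, if the arm or the gripper's body presses on something with over 40 N, if the wrist force passes 120 N, or if a joint passes its speed limit or range.

ROBOT

A 6-joint arm with a two-finger parallel gripper is mounted at the origin on the work surface. World frame = base frame: x ahead of the robot, y to its left, z up, the work surface at z = 0. Lengths are in mm, angles in rad, forces in N, time in s.
With the tool pointing down it reaches from about 400 to 925 mm from the base axis. Payload 3.4 kg.
Tool frame: the origin (TCP) lies between the finger pads; the fingertips stand 17 mm ahead of it and the grasp point (between the pads) lies 2 mm behind it; z points along the fingers, y is the line along which they close (so a half turn about z gives the same grasp; the last joint's range is limited). The gripper opens to 85 mm and grips with 20 to 120 N. Pads are 22 mm wide; open, the fingers measure 114 mm over their backs; the gripper's body (76 mm by 85 mm) begins 54 mm behind the grasp point. The pads swing forward as they close: fully open they stand 13 mm farther back than shut.
Start: joints at [1.272, 0.307, 1.506, -0, 1.328, -0.073], TCP at [128.198, 560.532, 248.305] pointing down, gripper open.
Joint ranges: [-3.12, 3.12], [-1.05, 2.28], [0.14, 2.33], [-1.42, 4.57], [0.1, 2.73], [-2.68, 2.68]. Speed limits (rad/s): [2.57, 2.57, 3.14, 3.14, 3.14, 3.14].

INTERFACE

Orientations are given as [roll, pitch, yaw] about the fixed x, y, z axes, in that order (R = Rz(yaw) Ry(pitch) Rx(roll)).
In Python, from workcell import ctrl, imaging, workorder gives the robot as it stands (ctrl), with the cameras (imaging) and the job (workorder).
- The arm moves only by the shell command python3 jog.py 'ROWS' [OPENING] [FORCE]. ROWS is 1 to 8 rows, one to a line, with the numbers parted by spaces; each row has 4 numbers: dx, dy, dz in mm, then a turn about the tool's z in rad; each row shifts and turns the commanded pose from where the row before left it, along the tool's axes as they then stand; what a row does not reach is not made up. A row lasts 1/12 s, in which the tool goes at most 41.7 mm and 0.125 rad, less where a joint would pass 70% of its speed; a pose out of reach is approached as far as the arm can. OPENING is the finger opening in mm, set as the command begins (- or left out keeps the last). The fingers move at their own pace and stop on an object; FORCE is the grip in N (left out, the last holds). Time passes only in rows, so rows that do not move let the fingers close. It prints the time, the measured TCP pose, the force, the opening and the grip force at its end. Input that does not fit is refused with a message, and nothing moves.
- ctrl.observe(): the state, without advancing time (a new reading comes with each control period).
- imaging.capture(name): name is "side" or "top"; returns the picture (420x560x3 uint8, red, green, blue); there is no depth.
- imaging.camera_info(name): a dict with "mtx" (3x3 intrinsics, pixels), "rvec" (rotation vector, rad) and "tvec" (3), from world to camera coordinates, as OpenCV has them. Camera axes: x right, y down, z forward; pixel columns grow to the right and rows downward; lengths in mm; the calibration is good to about 2 mm. A picture is of the moment at which its call begins. camera_info takes no time and is no camera call.
- workorder.hand_in(): hands the job in; it is judged then, once.
The state is a dict: "time": time; "q": joint angles; "joint_velocities": joint speeds; "tau": joint torques, N m; "tool_pos": TCP position; "ee_rot": TCP orientation; "ft_force": force on the tool from outside, world axes, zero at the start; "ft_torque": the same for the moment, N m; "gripper_width": finger opening in mm; "grasp_force": force on a finger pad.
Only numpy, scipy, OpenCV 4.12 (cv2) and the standard library are available. Lean on these libraries where they do the work, as an engineer would, in place of code of your own. Each camera call takes 0.05 s, during which the arm holds its last target. There are 200 camera calls.

## Working session

There is one attempt and no reset: what is moved stays moved. The work goes in short steps, Python scripts to look and compute and a shell command to move; the robot and the scene stay as the last step left them, time stands still between calls to the robot, and variables do not carry over. Pictures are saved under pics/ and viewed, at most 10 in all, crops included, and the job is handed in when it is done.

```bash
ls; mkdir -p pics
cat > h.py <<'E'
import numpy as np, cv2
from workcell import ctrl, imaging, workorder
def cap(n,f=None):
    im=imaging.capture(n)
    if f: cv2.imwrite('pics/'+f,cv2.cvtColor(im,cv2.COLOR_RGB2BGR))
    return im
def ray(n,uv):
    c=imaging.camera_info(n);K=np.array(c['mtx'],float);R=cv2.Rodrigues(np.array(c['rvec'],float))[0];t=np.array(c['tvec'],float).ravel()
    p=cv2.undistortPoints(np.array(uv,float).reshape(-1,1,2),K,None).reshape(-1,2)
    d=np.c_[p,np.ones(len(p))]@R
    return -R.T@t,d
def plane(n,uv,z):
    o,d=ray(n,uv); return o+d*((z-o[2])/d[:,2])[:,None]
def proj(n,P):
    c=imaging.camera_info(n)
    return cv2.projectPoints(np.array(P,float).reshape(-1,1,3),np.array(c['rvec'],float),np.array(c['tvec'],float),np.array(c['mtx'],float),None)[0].reshape(-1,2)
E
python3 - <<'E'
from h import *
for n in('top','side'):
    cap(n,n+'0.png'); c=imaging.camera_info(n); print(n,ray(n,[[280,210]]),c['mtx'][0][0])
print(ctrl.observe())
E
```

```text
jog.py
pics
workcell.py
top (array([ 495.50081525,    8.48761673, 1275.15255648]), array([[ 0.0834016 , -0.00588815, -0.99652596]])) 425.94005284752427
side (array([279.84684977, 723.40023255, 992.65147977]), array([[ 0.23321694, -0.59001685, -0.77307177]])) 473.73569945397816
{'time': 0.1, 'q': array([ 1.27248248e+00,  3.07514036e-01,  1.50757671e+00, -1.19784063e-05,
        1.32842039e+00, -7.34877827e-02]), 'joint_velocities': array([ 1.64378168e-03, -3.12172870e-03, -3.46254252e-03,  4.62105993e-05,
       -9.79094910e-04,  5.57365385e-05]), 'tau': array([ 4.14764045e-04, -4.58531785e+01, -2.52609408e+01,  2.01830567e-04,
        5.61653345e-03, -1.79633878e-05]), 'tool_pos': array([128.02695533, 559.92962776, 247.45125388]), 'ee_rot': array([-3.13967850e+00, -1.29266463e-04,  2.91676935e+00]), 'ft_force': array([-0.84304554,  0.41901587,  0.03405012]), 'ft_torque': array([-0.00090092,  0.00202265, -0.01661193]), 'grasp_force': 0.0, 'gripper_width': 85.31661687290638}
```

View pics/top0.png

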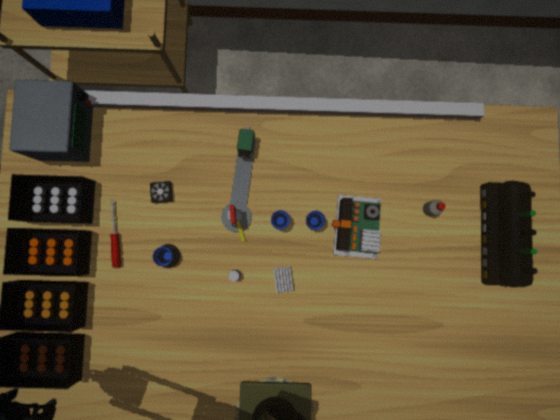

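View pics/side0.png

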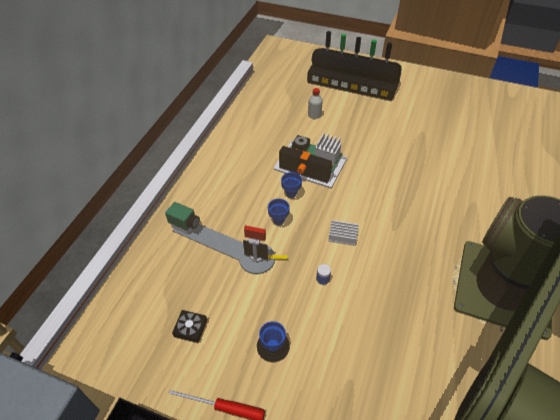

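Top view: the home cup is at (166,256), near cup (281,220), far cup (316,221). The handle is at (234,214), marker about (335,224) and lens block (246,142). The side view shows all of these unobstructed too.

```bash
cat > m.py <<'E'
from h import *
def blobs(n,im,kind,minA=6):
    hsv=cv2.cvtColor(im,cv2.COLOR_RGB2HSV);H,S,V=[hsv[...,i].astype(int) for i in range(3)]
    m={'blue':(H>105)&(H<130)&(S>120)&(V>40),'red':((H<4)|(H>174))&(S>170)&(V>90),'orange':(H>=5)&(H<14)&(S>200)&(V>130),'yellow':(H>24)&(H<35)&(S>190)&(V>120),'green':(H>60)&(H<95)&(S>100)&(V>30)}[kind].astype(np.uint8)
    k,l,st,c=cv2.connectedComponentsWithStats(m)
    return [(c[i],st[i],(l==i)) for i in range(1,k) if st[i][4]>=minA]
E
python3 - <<'E'
from m import *
for n in('top','side'):
    im=cap(n)
    for k in('blue','red','orange','yellow','green'):
        z={'blue':62,'red':115,'orange':60,'yellow':8,'green':60}[k]
        for c,s,_ in blobs(n,im,k):
            if n=='top' and not(100<c[0]<400 and 120<c[1]<300): continue
            if n=='side' and not(100<c[0]<360 and 120<c[1]<420): continue
            print(n,k,c.round(1),s[:5],plane(n,[c],z)[0].round(0))
t=cv2.imread('pics/top0.png')[130:290,145:385];s=cv2.imread('pics/side0.png')[130:290,155:355]
cv2.imwrite('pics/tz.png',cv2.resize(t,None,fx=3.3,fy=3.3,interpolation=cv2.INTER_CUBIC))
cv2.imwrite('pics/sz.png',cv2.resize(s,None,fx=3.7,fy=3.7,interpolation=cv2.INTER_CUBIC))
E
```

```text
top blue [280.6 220.1] [272 211  18  18 214] [568.  -1.  62.]
top blue [315.5 220.3] [307 212  18  18 215] [ 570. -101.   62.]
top blue [164.2 256. ] [154 247  19  19 209] [457. 324.  62.]
top red [232.1 213.8] [230 206   5  17  60] [578. 132. 115.]
top red [114.3 249.8] [112 234   6  32 144] [471. 445. 115.]
top orange [336.  223.3] [334 221   5   5  21] [ 564. -160.   60.]
top yellow [241.3 234.7] [239 229   6  12  30] [524. 113.   8.]
top green [245.2 139.6] [238 130  15  20 226] [799. 108.  60.]
top green [366.  220.9] [357 203  21  26 185] [ 573. -246.   60.]
top green [357.  245.5] [357 243   1   6   6] [ 502. -221.   60.]
side blue [291.9 181.3] [282 177  20  10 116] [566. -91.  62.]
side blue [278.5 208.3] [268 203  21  12 125] [566.   9.  62.]
side blue [272.8 334.8] [260 322  26  25 369] [454. 333.  62.]
side blue [263.2 325.7] [261 324   5   5   6] [480. 321.  62.]
side red [254.  229.1] [245 226  20   7  50] [581. 128. 115.]
side red [239.1 409.4] [215 399  49  21 547] [448. 508. 115.]
side orange [304.  158.5] [302 158   5   2   6] [ 565. -186.   60.]
side orange [301.6 166.8] [298 164   8   7  30] [ 561. -153.   60.]
side yellow [278.6 256.7] [271 255  16   4  49] [526. 113.   8.]
```

View pics/tz.png

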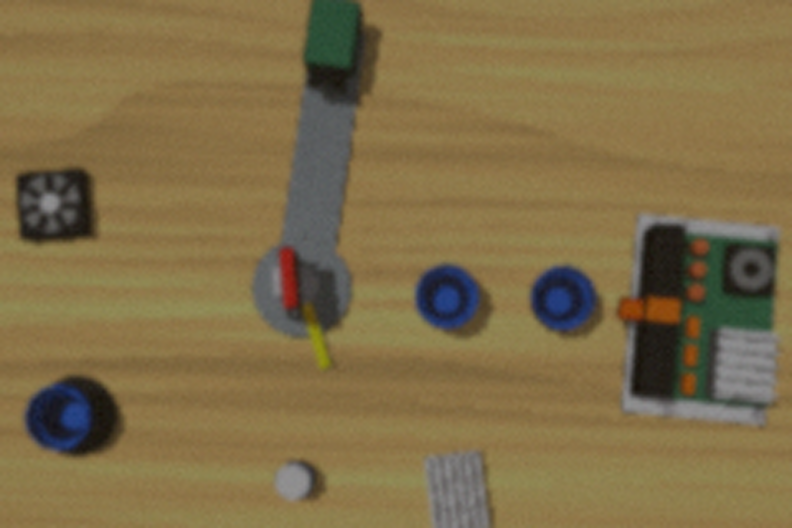

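View pics/sz.png

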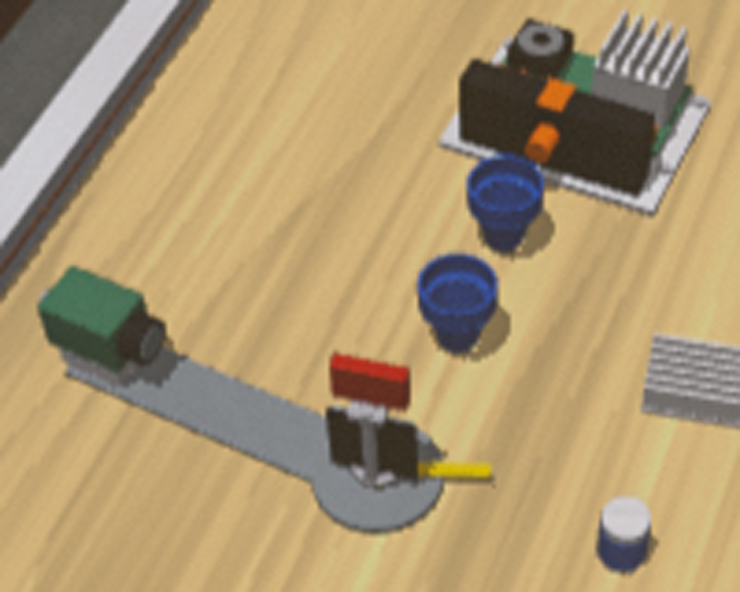

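Run:
```python
from h import *
T=lambda x,y:[(x+.5)/3.3-.5+145,(y+.5)/3.3-.5+130]
S=lambda x,y:[(x+.5)/3.7-.5+155,(y+.5)/3.7-.5+130]
def tri(a,b):
    A=[];B=[]
    for n,uv in(('top',a),('side',b)):
        o,d=ray(n,[uv]);d=d[0]/np.linalg.norm(d[0]);P=np.eye(3)-np.outer(d,d);A.append(P);B.append(P@o)
    return np.linalg.lstsq(np.vstack(A),np.hstack(B),rcond=None)[0].round(1)
pl=lambda n,p,z:plane(n,[p],z)[0].round(1)
print('near',pl('top',T(448,298),62),pl('side',S(458,286),62))
print('far',pl('top',T(563,299),62),pl('side',S(506,185.5),62))
print('home',pl('top',[163.3,255.8],66),pl('side',[272.5,334.0],66))
print('foot',pl('top',T(302,289),6),'handle top',pl('top',T(287,278),125))
# handle top-face corners side
c=[S(333,354),S(410,366),S(408,372),S(331,360)]
print('handle side',pl('side',np.mean(c,0),125),tri(T(287,278),np.mean(c,0)))
print('marker',pl('top',T(620,309),47),pl('side',S(540,148),47))
print('lens',pl('top',T(333,91),47),pl('side',S(152,340),47))
print('panel stripe',pl('top',T(663,311),76),pl('side',S(556,94),76))
print('ptip',pl('top',T(326,367),8),pl('side',S(491,470),8))
```

```text
near [568.6  -0.7  62. ] [568.    5.1  62. ]
far [ 570.7 -100.2   62. ] [569.6 -95.5  62. ]
home [457.6 325.6  66. ] [454.2 333.4  66. ]
foot [576.2 131.    6. ] handle top [577.2 132.1 125. ]
handle side [577. 131. 125.] [576.9 131.9 126.2]
marker [ 564.4 -151.6   47. ] [ 563.7 -153.7   47. ]
lens [750.  106.4  47. ] [751.9 112.6  47. ]
panel stripe [ 562.1 -184.7   76. ] [ 562.5 -183.9   76. ]
ptip [506.6 106.6   8. ] [506.  105.5   8. ]
```

Crops: the mirror axis is near (577,131), lens (751,110) and marker (564,-152). This gives a rest mirror yaw of about -1.47 and a target of about -0.87. I'll go to the near cup first, closing along world x.

```bash
cat > go.py <<'E'
import sys
from h import *
x,y,z,ps=map(float,sys.argv[1:5]);o=ctrl.observe();p=o['tool_pos'];yaw=o['ee_rot'][2]
d=np.array([x,y,z])-p
c,s=np.cos(ps),np.sin(ps)
print('t',o['time'],'pos',p.round(1),'rot',o['ee_rot'].round(3),'turn',round(-((ps-yaw+np.pi)%(2*np.pi)-np.pi),3),'tool d',np.round([d[0]*c+d[1]*s,d[0]*s-d[1]*c,-d[2]],1),'w',o['gripper_width'],'F',o['ft_force'].round(1))
E
python3 jog.py '0 0 0 0.122
0 0 0 0.122
0 0 0 0.122
0 0 0 0.122
0 0 0 0.122
0 0 0 0.122
0 0 0 0.122
0 0 0 0.122' 85 30
python3 jog.py '0 0 0 0.122
0 0 0 0.122
0 0 0 0.126
-31 24.5 0 0
-31 24.5 0 0
-31 24.5 0 0
-31 24.5 0 0
-31 24.5 0 0'
python3 jog.py '-31 24.5 0 0
-31 24.5 0 0
-31 24.5 0 0
-31 24.5 0 0
-31 24.5 0 0
-31 24.5 0 0
-31 24.5 0 0
-31 24.5 0 0'
python3 go.py 568.5 0.5 52 1.5708
```

```text
time: 0.87
tool_pos: [128.1, 560.3, 248.0]
ee_rot: [-3.141, 0.0, 1.935]
ft_force: [0.6, -0.2, -0.6]
gripper_width: 84.6
grasp_force: 0.0
time: 1.53
tool_pos: [251.4, 404.1, 248.2]
ee_rot: [-3.142, 0.0, 1.573]
ft_force: [0.0, -0.1, -0.6]
gripper_width: 84.5
grasp_force: 0.0
time: 2.2
tool_pos: [447.8, 156.0, 248.4]
ee_rot: [3.141, -0.0, 1.572]
ft_force: [0.0, 0.7, 0.0]
gripper_width: 85.2
grasp_force: 0.0
t 2.2 pos [447.8 156.  248.4] rot [ 3.141 -0.     1.572] turn 0.001 tool d [-155.5  120.7  196.4] w 85.24024327576223 F [0.  0.7 0. ]
```

```bash
python3 jog.py '-31 24 0 0
-31 24 0 0
-31 24 0 0
-31 24 5 0
-31.5 24.7 10 0
0 0 30 0
0 0 40 0'
python3 jog.py '0 0 40 0
0 0 40 0
0 0 20 0
0 0 11.4 0
0 0 0 0'
python3 jog.py '0 0 0 0
0 0 0 0
0 0 0 0
0 0 0 0
0 0 0 0
0 0 0 0
0 0 0 0' 40 30
python3 go.py 456.5 328 130 1.5708
```

```text
time: 2.78
tool_pos: [572.8, -0.2, 165.2]
ee_rot: [3.132, 0.001, 1.568]
ft_force: [0.3, -0.8, -1.8]
gripper_width: 85.2
grasp_force: 0.0
time: 3.2
tool_pos: [565.3, 2.6, 48.5]
ee_rot: [-3.134, -0.001, 1.572]
ft_force: [-0.2, -0.1, 0.3]
gripper_width: 85.3
grasp_force: 0.0
time: 3.78
tool_pos: [569.3, 2.4, 53.5]
ee_rot: [3.138, 0.0, 1.572]
ft_force: [0.1, 0.1, 6.7]
gripper_width: 55.1
grasp_force: 32.2
t 3.7833 pos [569.3   2.4  53.5] rot [3.138 0.    1.572] turn 0.001 tool d [ 325.6 -112.8  -76.5] w 55.10112815282445 F [0.1 0.1 6.7]
```

```bash
python3 jog.py '0 0 -20 0
0 0 -40 0
0 0 -40 0
0 0 -30 0
0 0 -20 0
25 -8.8 0 0
36 -12.5 0 0
36 -12.5 0 0' - 30
python3 jog.py '36 -12.5 0 0
36 -12.5 0 0
36 -12.5 0 0
36 -12.5 0 0
36 -12.5 0 0
30 -10 0 0
18.6 -6.5 0 0
0 0 0 0'
python3 jog.py '0 0 30 0
0 0 30 0
0 0 13 0
0 0 0 0
0 0 0 0
0 0 0 0'
python3 - <<'E'
from h import *
a=cap('top','t1.png')[215:295,125:205];b=cap('side','s1.png')[270:370,230:330]
a=cv2.resize(a,(400,400),interpolation=cv2.INTER_CUBIC);b=cv2.resize(b,(400,400),interpolation=cv2.INTER_CUBIC)
cv2.imwrite('pics/c1.png',np.hstack([a,b])[...,::-1])
E
python3 go.py 456.5 328 130 1.5708
```

```text
time: 4.45
tool_pos: [534.0, 99.6, 202.9]
ee_rot: [3.14, -0.0, 1.569]
ft_force: [-0.1, 0.1, 0.0]
gripper_width: 55.1
grasp_force: 32.3
time: 5.12
tool_pos: [453.1, 331.7, 202.0]
ee_rot: [-3.141, -0.002, 1.576]
ft_force: [-0.2, 0.4, -0.4]
gripper_width: 55.0
grasp_force: 32.2
time: 5.62
tool_pos: [455.8, 327.9, 129.9]
ee_rot: [3.14, -0.001, 1.571]
ft_force: [1.0, 0.6, 0.7]
gripper_width: 54.9
grasp_force: 32.2
t 5.7167 pos [456.1 328.3 130.5] rot [ 3.139e+00 -2.000e-03  1.571e+00] turn 0.001 tool d [-0.3  0.4  0.5] w 55.337746920253934 F [-0.2  0.8  0.4]
```

View pics/c1.png

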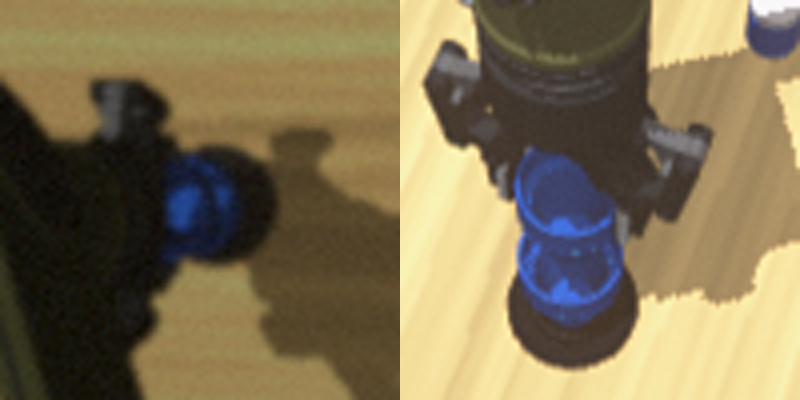

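Right half (side view): the held cup is upright, its rim spans columns 515–613, and the home rim spans 517–624 with the holder disc at 508–638. Next I'll check those against the projections.

Run:
```python
from h import *
def S(P): return ((proj('side',P)-[230,270]+.5)*4-.5+[400,0]).round(0).tolist()
def T(P): return ((proj('top',P)-[125,215]+.5)*5-.5).round(0).tolist()
th=np.linspace(0,6.28,73)
circ=lambda x,y,z,r:np.c_[x+r*np.cos(th),y+r*np.sin(th),0*th+z]
for nm,c in(('held rim',(456,328,139,28)),('home rim',(456.5,328,66,28)),('holder base',(456.5,328,4,36))):
    for f in(S,T):
        p=np.array(f(circ(*c)));print(nm,f.__name__ if 0 else '',p.min(0),p.max(0))
```

```text
held rim  [512. 132.] [626. 236.]
held rim  [ 99. 159.] [205. 266.]
home rim  [518. 198.] [625. 298.]
home rim  [139. 158.] [239. 258.]
holder base  [508. 235.] [639. 361.]
holder base  [156. 144.] [278. 267.]
```

```bash
python3 jog.py '0.5 0.3 15 0
0 0 15 0
0 0 10 0
0 0 5 0
0 0 2 0
0 0 0 0'; python3 go.py 456.5 328.5 80 1.5708
```

```text
time: 6.22
tool_pos: [455.3, 328.5, 81.9]
ee_rot: [3.142, -0.0, 1.572]
ft_force: [0.1, -0.5, -0.2]
gripper_width: 54.9
grasp_force: 32.3
t 6.2167 pos [455.3 328.5  81.9] rot [ 3.142 -0.     1.572] turn 0.001 tool d [-0.   1.2  1.9] w 54.891869259563364 F [ 0.1 -0.5 -0.2]
```

Commanded height is about 83. I'll lower it in small steps while watching the force.

```bash
python3 jog.py '0 0.5 1.5 0
0 0 0 0'; python3 jog.py '0 0 1.5 0
0 0 0 0';python3 jog.py '0 0 1.5 0
0 0 0 0'; python3 go.py 456.5 328.5 80 1.5708
```

```text
time: 6.38
tool_pos: [456.1, 328.8, 80.9]
ee_rot: [3.141, -0.001, 1.572]
ft_force: [-0.6, 0.7, 0.1]
gripper_width: 55.3
grasp_force: 32.3
time: 6.55
tool_pos: [455.6, 329.0, 79.6]
ee_rot: [3.141, -0.001, 1.571]
ft_force: [-1.7, 2.1, 3.9]
gripper_width: 55.0
grasp_force: 32.5
time: 6.72
tool_pos: [455.7, 329.5, 79.4]
ee_rot: [3.141, -0.002, 1.571]
ft_force: [-3.3, 1.5, 12.7]
gripper_width: 55.0
grasp_force: 33.2
t 6.7167 pos [455.7 329.5  79.4] rot [ 3.141e+00 -2.000e-03  1.571e+00] turn 0.001 tool d [-1.   0.8 -0.6] w 55.020660998000096 F [-3.3  1.5 12.7]
```

```bash
python3 jog.py '0 0 0 0
0 0 0 0
0 0 0 0
0 0 0 0
0 0 -10 0
0 0 -35 0
0 0 -40 0
0 0 -40 0' 85 30
python3 jog.py '-36 9.7 0 0
-36 9.7 0 0
-36 9.7 0 0
-36 9.7 0 0
-36 9.7 0 0
-36 9.7 0 0
-36 9.7 0 0
-36 9.7 0 0'
python3 - <<'E'
from h import *
a=cap('top','t2.png')[215:295,125:205];b=cap('side','s2.png')[270:370,230:330]
a=cv2.resize(a,(400,400),interpolation=cv2.INTER_CUBIC);b=cv2.resize(b,(400,400),interpolation=cv2.INTER_CUBIC)
cv2.imwrite('pics/c2.png',np.hstack([a,b])[...,::-1])
E
python3 go.py 570.5 -99 52 1.5708
```

```text
time: 7.38
tool_pos: [454.9, 327.9, 203.4]
ee_rot: [-3.139, 0.002, 1.572]
ft_force: [0.7, 0.3, -0.3]
gripper_width: 84.9
grasp_force: 0.0
time: 8.05
tool_pos: [533.6, 38.7, 203.1]
ee_rot: [3.141, 0.0, 1.572]
ft_force: [0.8, -0.2, 0.5]
gripper_width: 85.2
grasp_force: 0.0
t 8.15 pos [535.3  35.4 203.1] rot [3.139e+00 3.000e-03 1.566e+00] turn -0.004 tool d [-134.4   35.2  151.1] w 85.35878219622474 F [-0.1 -0.4 -0.4]
```

View pics/c2.png

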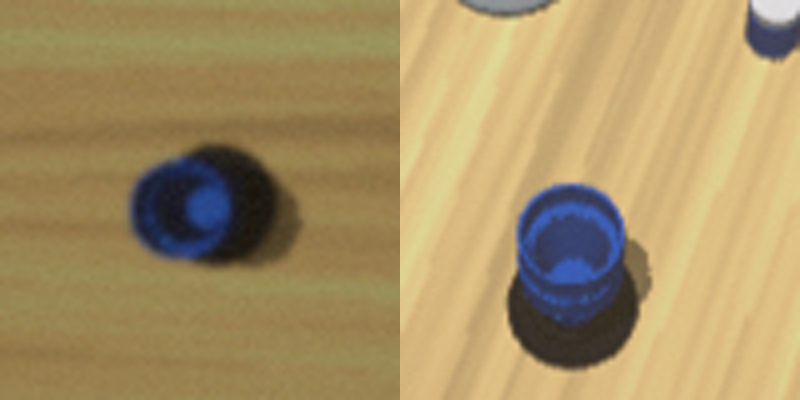

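The near cup sits upright and concentric on the home cup (rim at cols 130–233 in top, 517–625 in side). Next is the far cup.

```bash
python3 jog.py '-36 9.4 0 0
-36 9.4 0 0
-36 9.4 0 0
-25 7 5 0
-1.4 0 15 0
0 0 35 0
0 0 40 0
0 0 30 0'
python3 jog.py '0 0 16 0
0 0 9 0
0 0 0 0
0 0 0 0'; python3 go.py 570.5 -99 53 1.5708
python3 jog.py '0 0 0 0
0 0 0 0
0 0 0 0
0 0 0 0
0 0 0 0
0 0 0 0
0 0 0 0' 40 30
python3 go.py 456 328.7 230 1.5708
```

```text
time: 8.82
tool_pos: [568.2, -93.4, 76.0]
ee_rot: [-3.141, -0.0, 1.571]
ft_force: [0.3, -0.7, -0.6]
gripper_width: 85.0
grasp_force: 0.0
time: 9.15
tool_pos: [569.3, -93.5, 52.8]
ee_rot: [3.141, -0.0, 1.572]
ft_force: [0.4, 0.2, -0.6]
gripper_width: 84.7
grasp_force: 0.0
t 9.15 pos [569.3 -93.5  52.8] rot [ 3.141 -0.     1.572] turn 0.001 tool d [-5.5  1.2 -0.2] w 84.72987746661003 F [ 0.4  0.2 -0.6]
time: 9.73
tool_pos: [570.1, -94.0, 54.3]
ee_rot: [3.138, 0.001, 1.572]
ft_force: [-0.9, 0.6, 5.2]
gripper_width: 54.2
grasp_force: 30.5
t 9.7333 pos [570.1 -94.   54.3] rot [3.138e+00 1.000e-03 1.572e+00] turn 0.001 tool d [ 422.7 -114.1 -175.7] w 54.19747849759743 F [-0.9  0.6  5.2]
```

```bash
python3 jog.py '0 0 -20 0
0 0 -40 0
0 0 -40 0
0 0 -35 0
10 -2.5 -20 0
37 -10 -20 0
37 -10 0 0
37 -10 0 0' - 30
python3 jog.py '37 -10 0 0
37 -10 0 0
37 -10 0 0
37 -10 0 0
37 -10 0 0
37 -10 0 0
37 -10 0 0
30 -8 0 0'
python3 jog.py '17 -4 0 0
0 0 0 0
0 0 0 0'
python3 go.py 456 329 155 1.5708
```

```text
time: 10.4
tool_pos: [537.4, 26.4, 229.4]
ee_rot: [3.136, -0.0, 1.57]
ft_force: [1.5, 0.2, -0.1]
gripper_width: 54.6
grasp_force: 31.9
time: 11.07
tool_pos: [457.1, 317.2, 227.5]
ee_rot: [3.141, -0.001, 1.573]
ft_force: [0.4, 0.3, -0.1]
gripper_width: 54.2
grasp_force: 31.9
time: 11.32
tool_pos: [453.8, 332.4, 227.1]
ee_rot: [3.141, 0.0, 1.574]
ft_force: [-0.1, 0.9, -0.6]
gripper_width: 54.5
grasp_force: 31.9
t 11.3167 pos [453.8 332.4 227.1] rot [3.141 0.    1.574] turn 0.003 tool d [-3.4  2.2 72.1] w 54.52958204861035 F [-0.1  0.9 -0.6]
```

```bash
python3 jog.py '0 2 20 0
0 0 30 0
0 0 22 0
0 0 0 0
0 0 0 0
0 0 0 0'
python3 - <<'E'
from h import *
b=cap('side','s3.png')[260:350,230:330]
cv2.imwrite('pics/c3.png',cv2.resize(b,None,fx=6,fy=6,interpolation=cv2.INTER_CUBIC)[...,::-1])
o=ctrl.observe();x,y,z=o['tool_pos'];print(x,y,z)
th=np.linspace(0,6.28,73)
for dy in(0,-5):
  for n,c in(('heldrim',(x,y+dy,z+7.8,28)),('heldcollarbot',(x,y+dy,z-14.2,28)),('stackrim',(456,328.5,88,28)),('foot',(x,y+dy,z-54,14.5))):
    p=(proj('side',np.c_[c[0]+c[3]*np.cos(th),c[1]+c[3]*np.sin(th),0*th+c[2]])-[230,260]+.5)*6
    print(n,p.min(0).round(),p.max(0).round())
E
```

```text
time: 11.82
tool_pos: [457.4, 331.2, 155.9]
ee_rot: [3.14, -0.001, 1.571]
ft_force: [0.4, 0.2, 0.1]
gripper_width: 54.5
grasp_force: 31.9
457.6851341110305 331.69720826467477 156.4040142959995
heldrim [157. 229.] [331. 387.]
heldcollarbot [160. 261.] [331. 418.]
stackrim [175. 330.] [339. 482.]
foot [205. 353.] [291. 433.]
heldrim [163. 216.] [336. 373.]
heldcollarbot [166. 249.] [336. 404.]
stackrim [175. 330.] [339. 482.]
foot [211. 341.] [296. 420.]
```

View pics/c3.png

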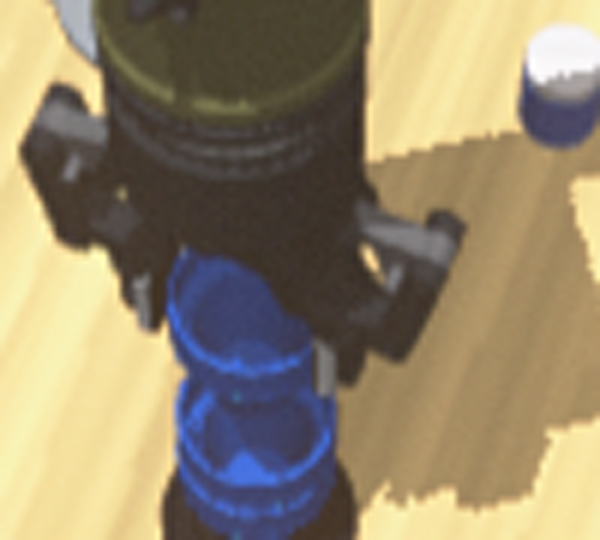

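Held rim: bottom row about 380, left column 168. Stack rim: columns 176–336, bottom row about 488. So the held cup is roughly 1.5 mm short in y; I'll correct that and lower.

```bash
python3 jog.py '1.6 -1 10 0
0 0 15 0
0 0 15 0
0 0 8 0
0 0 3 0
0 0 0 0
0 0 0 0';python3 jog.py '0 0 1.5 0
0 0 0 0'; python3 jog.py '0 0 1.5 0
0 0 0 0';python3 go.py 456 330 101 1.5708
```

```text
time: 12.45
tool_pos: [455.7, 333.6, 104.2]
ee_rot: [3.141, -0.0, 1.572]
ft_force: [0.8, -0.0, -0.6]
gripper_width: 54.4
grasp_force: 31.9
time: 12.62
tool_pos: [455.7, 333.7, 102.8]
ee_rot: [3.141, -0.001, 1.572]
ft_force: [0.7, -0.4, 1.2]
gripper_width: 54.2
grasp_force: 32.0
time: 12.78
tool_pos: [455.7, 334.1, 102.5]
ee_rot: [3.14, -0.002, 1.572]
ft_force: [-2.1, 1.0, 9.4]
gripper_width: 54.6
grasp_force: 32.4
t 12.7833 pos [455.7 334.1 102.5] rot [ 3.140e+00 -2.000e-03  1.572e+00] turn 0.001 tool d [-4.1  0.3  1.5] w 54.64400701735344 F [-2.1  1.   9.4]
```

```bash
python3 jog.py '0 0 0 0
0 0 0 0
0 0 0 0
0 0 0 0
0 0 -10 0
0 0 -35 0
0 0 -40 0
0 0 -25 0' 85 30
python3 jog.py '-33 19.7 0 0
-33 19.7 0 0
-33 19.7 0 0
-33 19.7 0 0
-33 19.7 0 0
-30 18 0 0
-8 4.5 0 0
0 0 0 0.12'
python3 jog.py '0 0 0 0.122
0 0 0 0.122
0 0 0 0.122
0 0 0 0.122
0 0 0 0.122
0 0 0 0.122
0 0 0 0.122
0 0 0 0.122'
python3 jog.py '0 0 0 0.122
0 0 0 0.122
0 0 0 0.122
0 0 0 0
0 0 0 0'
python3 - <<'E'
from h import *
b=cap('side','s4.png')[240:340,230:330];a=cap('top','t4.png')[215:295,125:205]
cv2.imwrite('pics/c4.png',np.hstack([cv2.resize(x,(400,400),interpolation=cv2.INTER_CUBIC) for x in(a,b)])[...,::-1])
E
python3 go.py 577 131.4 110 0.10
```

```text
time: 13.45
tool_pos: [456.2, 333.9, 214.3]
ee_rot: [3.139, -0.002, 1.572]
ft_force: [1.8, 0.2, 0.9]
gripper_width: 85.2
grasp_force: 0.0
time: 14.12
tool_pos: [578.3, 127.5, 211.1]
ee_rot: [3.14, 0.001, 1.447]
ft_force: [-0.3, 0.6, 0.1]
gripper_width: 85.0
grasp_force: 0.0
time: 14.78
tool_pos: [576.1, 130.8, 211.1]
ee_rot: [-3.141, 0.0, 0.47]
ft_force: [0.0, 0.1, -0.3]
gripper_width: 84.8
grasp_force: 0.0
time: 15.2
tool_pos: [576.3, 130.7, 211.0]
ee_rot: [-3.141, -0.0, 0.113]
ft_force: [-0.7, 0.2, -0.2]
gripper_width: 85.1
grasp_force: 0.0
t 15.3 pos [576.4 130.6 210.9] rot [-3.142 -0.     0.113] turn 0.013 tool d [  0.7  -0.7 100.9] w 84.60500662284271 F [ 0.1 -0.4  0.5]
```

View pics/c4.png

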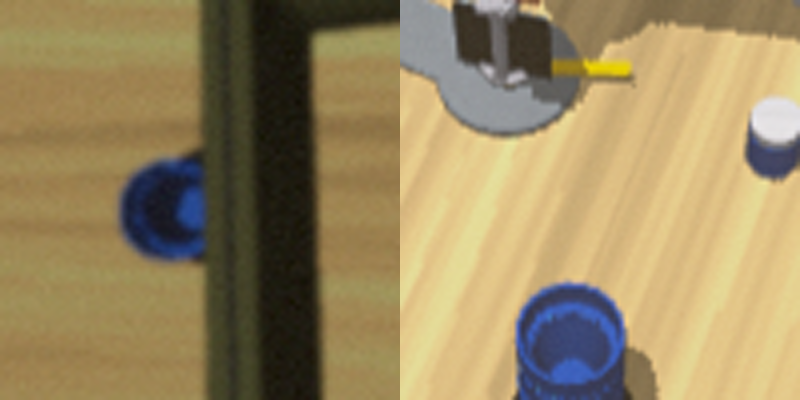

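The stack of three is seated upright and concentric. Now I'll grip the handle.

```bash
python3 - <<'E'
from h import *
th=np.linspace(0,6.28,73)
p=(proj('side',np.c_[456+28*np.cos(th),329.5+28*np.sin(th),0*th+110])-[230,240]+.5)*4
print(p.min(0)+[400,0],p.max(0)+[400,0])
E
python3 jog.py '0.7 -0.7 20 0.013
0 0 30 0
0 0 30 0
0 0 20 0
0 0 0 0'; python3 jog.py '0 0 0 0
0 0 0 0
0 0 0 0
0 0 0 0
0 0 0 0
0 0 0 0
0 0 0 0
0 0 0 0' 0 50
python3 jog.py '0 0 0 0
0 0 0 0
0 0 0 0
0 0 0 0'
python3 go.py 577 131.4 110 0.10
```

```text
[514.23361738 281.86676737] [625.29703706 384.60510858]
time: 15.72
tool_pos: [573.5, 130.7, 106.4]
ee_rot: [3.141, 0.009, 0.099]
ft_force: [-1.3, -0.5, -0.3]
gripper_width: 84.7
grasp_force: 0.0
time: 16.38
tool_pos: [577.7, 131.9, 111.9]
ee_rot: [-3.141, -0.002, 0.097]
ft_force: [-0.5, 2.2, 6.3]
gripper_width: 10.9
grasp_force: 50.4
time: 16.72
tool_pos: [577.7, 131.9, 111.9]
ee_rot: [-3.141, -0.002, 0.097]
ft_force: [-0.3, 2.5, 6.4]
gripper_width: 11.4
grasp_force: 50.5
t 16.7167 pos [577.7 131.9 111.9] rot [-3.141e+00 -2.000e-03  9.700e-02] turn -0.003 tool d [-0.7  0.5  1.9] w 11.385139563325081 F [-0.3  2.5  6.4]
```

```bash
python3 jog.py '0 0 0 -0.06
0 0 0 -0.09
0 0 0 -0.09
0 0 0 -0.09
0 0 0 -0.09
0 0 0 -0.09
0 0 0 -0.06
0 0 0 -0.03'
python3 jog.py '0 0 0 0
0 0 0 0
0 0 0 0'
python3 - <<'E'
from m import *
for n,o in(('top',(215,190)),('side',(230,140))):
    im=cap(n,n+'5.png')
    for c,s,l in blobs(n,im,'yellow'):
        if not 200<c[0]<360: continue
        ys,xs=np.nonzero(l);P=plane(n,np.c_[xs,ys],8)[:,:2]
        vx,vy,x0,y0=cv2.fitLine(P.astype(np.float32),cv2.DIST_L2,0,.01,.01).ravel()
        far=P[np.argmin(P[:,1])]
        print(n,c,s[4],'cen',P.mean(0).round(1),'bearing from axis',np.arctan2(P.mean(0)[1]-131.5,P.mean(0)[0]-577.2).round(3),'line',np.arctan2(-abs(vy),vx*-np.sign(vy)).round(3),'tip',far.round(1))
    for c,s,l in blobs(n,im,'orange'):
        if 290<c[0]<345: print(n,'orange',c,s,plane(n,[c],47)[0])
    cv2.imwrite('pics/c5%s.png'%n,cv2.resize(cv2.cvtColor(im,cv2.COLOR_RGB2BGR)[o[1]:o[1]+120 if n=='side' else o[1]+60,o[0]:o[0]+130],None,fx=6,fy=6 if n=='top' else 4.5,interpolation=cv2.INTER_CUBIC))
E
python3 go.py 577 131.4 110 0.697
```

```text
time: 17.38
tool_pos: [577.7, 131.9, 111.9]
ee_rot: [3.141, -0.002, 0.699]
ft_force: [-0.6, 1.3, 7.7]
gripper_width: 11.5
grasp_force: 50.3
time: 17.63
tool_pos: [577.7, 131.9, 111.9]
ee_rot: [3.141, -0.002, 0.696]
ft_force: [-0.6, 2.6, 6.0]
gripper_width: 11.1
grasp_force: 50.3
top orange [335.93333333 223.1       ] [333 221   7   5  30] [ 565.20421703 -161.45472822   47.        ]
side orange [301.36111111 167.63888889] [298 164   8   9  36] [ 564.22878831 -161.75802429   47.        ]
t 17.7333 pos [577.7 131.9 111.9] rot [ 3.141e+00 -2.000e-03  6.960e-01] turn -0.001 tool d [-0.9 -0.   1.9] w 11.200900215104483 F [-1.1  1.9  6.6]
```

View pics/side5.png

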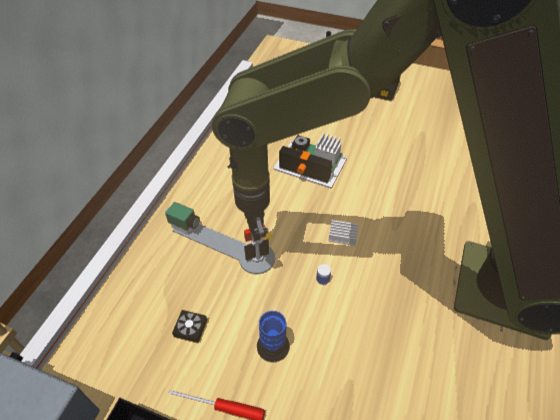

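The side view shows the handle gripped, the mirror turned, the marker stud clear at (301,168), and the stack intact at (273,330). The pointer is mostly hidden behind the mirror, with a yellow sliver near (266,238).

Run:
```python
from h import *
ax=np.array([577.5,131.7])
for n in('top','side'):
    print(n,'pred base/tip',proj(n,[[577,100,8],[574,55.7,8]]).round(1).tolist())
    im=cv2.cvtColor(cv2.imread('pics/%s5.png'%n),cv2.COLOR_BGR2HSV).astype(int)
    t=proj(n,[[575,70,8]])[0].astype(int)
    y0,x0=t[1]-15,t[0]-18
    r=im[y0:y0+30,x0:x0+36]
    m=(r[...,0]>22)&(r[...,0]<36)&(r[...,1]>150)&(r[...,2]>60)
    ys,xs=np.nonzero(m)
    for u,v in zip(xs+x0,ys+y0): print((int(u),int(v)),im[v,u].tolist(),plane(n,[[u,v]],8)[0][:2].round(0).tolist())
L=np.array([751,110.]);M=np.array([564.2,-152.5])
for M in(M,np.array([564.4,-151.6]),np.array([563.7,-153.7])):
  bl=np.arctan2(*(L-ax)[::-1]);bm=np.arctan2(*(M-ax)[::-1]);print(bl,bm,'mirror',(bl+bm)/2,'tool yaw',(bl+bm)/2+np.pi/2)
```

```text
top pred base/tip [[246.5, 217.2], [261.4, 218.7]]
(247, 216) [23, 157, 78] [581.0, 99.0]
(246, 217) [23, 210, 62] [578.0, 102.0]
(247, 217) [23, 205, 91] [578.0, 99.0]
(248, 217) [23, 224, 98] [578.0, 96.0]
(249, 217) [23, 198, 103] [578.0, 93.0]
(248, 218) [23, 224, 99] [575.0, 96.0]
(249, 218) [23, 223, 103] [575.0, 93.0]
(250, 218) [23, 223, 103] [575.0, 90.0]
(251, 218) [23, 223, 103] [575.0, 87.0]
(252, 218) [24, 240, 101] [575.0, 84.0]
(253, 218) [23, 215, 109] [575.0, 81.0]
(254, 218) [23, 241, 106] [575.0, 78.0]
(255, 218) [23, 219, 105] [575.0, 75.0]
(256, 218) [23, 223, 105] [575.0, 72.0]
(259, 218) [23, 216, 105] [576.0, 63.0]
(249, 219) [23, 183, 89] [572.0, 92.0]
(251, 219) [23, 211, 93] [572.0, 87.0]
(252, 219) [23, 201, 103] [572.0, 84.0]
(254, 219) [23, 216, 104] [572.0, 78.0]
(255, 219) [23, 220, 101] [572.0, 75.0]
(256, 219) [23, 211, 104] [573.0, 72.0]
(257, 219) [23, 213, 104] [573.0, 69.0]
(259, 219) [23, 233, 105] [573.0, 63.0]
(260, 219) [23, 221, 104] [573.0, 60.0]
side pred base/tip [[261.8, 246.6], [269.4, 233.8]]
(268, 234) [23, 199, 156] [577.0, 58.0]
(26
[... 343 characters left out ...]
[572.0, 63.0]
(270, 236) [23, 198, 152] [570.0, 62.0]
(266, 237) [23, 178, 155] [578.0, 68.0]
(267, 237) [24, 217, 154] [576.0, 67.0]
(268, 237) [24, 216, 156] [574.0, 67.0]
(269, 237) [24, 203, 153] [571.0, 66.0]
(266, 238) [23, 152, 141] [577.0, 71.0]
(267, 238) [24, 184, 141] [575.0, 70.0]
(268, 238) [23, 208, 146] [572.0, 69.0]
(269, 238) [23, 184, 143] [570.0, 69.0]
(268, 239) [23, 177, 114] [571.0, 72.0]
-0.12442593162545348 -1.6175602377448868 mirror -0.8709930846851701 tool yaw 0.6998032421097264
-0.12442593162545348 -1.6170041458188689 mirror -0.8707150387221612 tool yaw 0.7000812880727354
-0.12442593162545348 -1.619111884328963 mirror -0.8717689079772082 tool yaw 0.6990274188176884
```

The pointer, visible in both views, passes about (574, 63), against 574.3 expected on the axis–marker line. The tool yaw of 0.697 also matches the 0.700 I computed independently from lens and marker. Handing in.

```bash
python3 jog.py '0 0 0 0
0 0 0 0
0 0 0 0
0 0 0 0'; python3 -c "
from workcell import ctrl, imaging, workorder; print(workorder.hand_in())"
```

```text
time: 18.07
tool_pos: [577.7, 131.9, 111.9]
ee_rot: [3.141, -0.002, 0.696]
ft_force: [-2.0, 2.4, 6.2]
gripper_width: 11.3
grasp_force: 50.3
the job is handed in; nothing more can be done
None
```

I handed the job in at about 18 s; no verdict was returned: both loose cups are nested in the home cup, and the gripper is holding the mirror with the pointer aimed at the marker (about 50 N grip).

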